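Set the turning cradle to its mark and hold the brass-ended lever level over it

ROBOT

A 7-joint arm with a two-finger parallel gripper is mounted at the origin on the work surface. World frame = base frame: x ahead of the robot, y to its left, z up, the work surface at z = 0. Lengths are in m, angles in rad, forces in N, time in s.
With the tool pointing down it reaches from about 0.4 to 0.85 m from the base axis. Payload 10.4 kg.
Tool frame: the origin (TCP) lies at the very end of the fingers, on their centre line; the grasp point (between the pads) lies 19 mm behind it; x points along the fingers, z is the direction in which the jaws open and shut, and the axes are right-handed (so a half turn about x gives the same grasp; the last joint's range is limited). The gripper opens to 85 mm and grips with 20 to 120 N. Pads are 22 mm wide; open, the fingers measure 114 mm over their backs; the gripper's body (76 mm by 85 mm) begins 54 mm behind the grasp point. The pads swing forward as they close: fully open they stand 13 mm farther back than shut.
Start: joints at [-1.164, 0.332, -0.065, 1.46, 0.022, 1.35, -0.088], TCP at [0.26, 0.568, 0.231] pointing down, gripper open.
Joint ranges: [-2.6, 2.6], [-0.5, 2.12], [-1.47, 1.34], [0.16, 2.42], [-1.27, 4.41], [0.06, 2.06], [-2.6, 2.6]. Speed limits (rad/s): [2.22, 2.22, 2.79, 2.79, 3.14, 3.14, 3.14].

INTERFACE

Orientations are given as a unit quaternion [x, y, z, w].
In Python, from workcell import readout, camera, manip gives the robot as it stands.
- The arm moves only by the shell command python3 -m inch 'ROWS' [FORCE]. ROWS is JSON, a list of rows, each a list of 3 entries, a list of its own where there are three numbers: the turn, a rotation vector about the tool's x, y, z in degrees, then the shift along the tool's x, y, z in mm, then the closure, from 0 (fully open) to 1 (shut). In form: [[[wx, wy, wz], [dx, dy, dz], hand], ...]. A call has 1 to 10 rows; each row is the pose to reach, as a shift and turn from the pose measured when the call began, along the tool's axes at that moment; what a row does not reach only later rows make up. A row lasts 1/8 s, in which the tool goes at most 62.5 mm and 10.7 degrees, less where a joint would pass 70% of its speed; a pose out of reach is approached as far as the arm can. A call with a gripper value outside its range is refused whole. The fingers move at their own pace and stop on an object; FORCE is the grip in N (left out, the last holds). Time passes only in rows, so rows that repeat a pose let the fingers close. It gives the time, the measured TCP pose, the force and the opening at its end, in the units of the state.
- readout.get_obs(): the state, without advancing time (a new reading comes with each control period).
- camera(name): name is "side" or "top" or "wrist"; returns a dict with "pixels" (384x512x3 uint8, red, green, blue), "range_z" (384x512 float32, m along the optical axis (not along the pixel's ray), 0 where there is no reading), "intrinsics" (3x3 intrinsics, pixels), "extrinsics" (4x4, takes a point from world to camera coordinates); the wrist camera has in their place "T_tool_cam" (4x4, takes a point from camera to tool coordinates, whose origin is the TCP and whose axes are the tool frame's). Camera axes: x right, y down, z forward; pixel columns grow to the right and rows downward; lengths in m; the calibration is good to about 2 mm. A picture is of the moment at which its call begins: read the wrist's pose just before it.
- manip.hand_in(): hands the job in, once; it reports no verdict.
The state is a dict: "clock": time; "joint_pos": joint angles; "joint_velocities": joint speeds; "tau": joint torques, N m; "position": TCP position; "ee_rot": TCP orientation; "ft_force": force on the tool from outside, world axes, zero at the start; "torque": the same for the moment, N m; "grip_width": opening from 0.0 (shut) to 1.0 (fully open).
Only numpy, scipy, OpenCV 4.12 (cv2) and the standard library are available. Lean on these libraries where they do the work, as an engineer would, in place of code of your own. Each camera call takes 0.05 s, during which the arm holds its last target.

TASK

Turn the cradle on the green bench stand until its white pointer faces the red mark, and let go of it. Then pick up the walnut lever by its balance point, close to the brass end, and hold it level and still about 5 cm clear above the cradle, with the balance point over the middle of the cradle, the shaft in line with the groove and the brass end on the pointer's side. Finish while still holding it there, with the pointer still at the mark and the other things on the bench left where they are.

Things in the scene. Friction and masses are not known exactly. Their poses are not given: they have to be found in the camera images.
- stand: Fixed round green base of the turning cradle, 170 mm diameter, 25 mm high, screwed to the bench. Origin: centre of its underside, on the cradle's turning axis (vertical). Its own +x points from the axis to the red mark (18 x 12 mm) on the top near the rim. Its place and yaw vary.
- cradle (a joint): Angle of the cradle on the stand, rad, positive counter-clockwise from above; 0 = white pointer exactly at the red mark. It starts 0.5 to 1.3, has stops at -1.5 and 1.5, and stays where it is left (about 0.08 N m of friction).
- cradle_top (a point): On the turning axis, level with the cheek tops, 77 mm above the bench. Turns with the cradle: +x along the groove to the white pointer, z up. Cradle: steel disc (126 mm dia, top 37 mm above the bench) with two rigid light-wood cheeks, each 90 long (x), 8 thick, 40 high, 30 mm groove between: 46 mm over their outer faces (y), to be gripped together from above. Pointer just beyond the cheek ends.
- lever: Loose lever lying flat: walnut shaft 220 mm long (x), 26 wide, 26 high; solid brass knuckle (upright cylinder 32 mm dia, 26 high, centred at x = +126 mm) on its +x end, 10 mm brass band before it. Origin: underside, at the middle of the 220 mm shaft; z up. 0.22 to 0.36 kg. Balances at x = +79 mm, on the wood, 47 mm short of the knuckle centre; gripped there across its width it hangs level.
- wax_tin: Bystander, loose: closed round yellow tin, 46 dia x 26 high mm. Origin: centre of its underside. Leave it alone.
- knob_brass: Bystander, loose: small brass drawer knob standing on the bench, 28 dia x 30 high mm. Origin: centre of its underside. Leave it alone.
- glue_bottle: Bystander, loose: white bottle with red cap, 54 dia x 150 high mm. Origin: centre of its underside. Leave it alone.
- brush_mug: Bystander, loose: blue cup, 80 dia x 90 high mm. Origin: centre of its underside. Leave it alone.
- mallet: Bystander, loose: hammer lying flat, handle along its own x. Leave it alone.
Not all that is in view belongs to the job. There is more than one size of the stand; the job needs the largest.

How it is judged:
On the way, in this order (a step that is already met when the one before it is completed fails the run):
1. the cradle's pointer is at the mark, the cradle let go, and the lever still on the bench (value of joint cradle between -0.12 and 0.12 rad and contact force between the fingers and cradle below 0.2 N and height (world z) of lever below 0.01 m), for 0.2 s.
2. the lever is lifted clear of the bench by its balance point (contact force between lever and the fingers above 1 N and x of the grasp point in the frame of lever between 0.058 and 0.1 m and height (world z) of lever above 0.04 m), for 0.2 s.
At the end, for the whole second after the job is handed in: Pointer within 0.12 rad of the mark; lever gripped within 21 mm of its balance point, still, level (0.1 rad), touching no part of the stand, underside 20 to 90 mm above the cheeks, balance point 25 mm from the middle, shaft centre 30 mm off the groove line, 0.17 rad in line, brass at the pointer (contact force between lever and the fingers above 1 N and x of the grasp point in the frame of lever between 0.058 and 0.1 m and value of joint cradle between -0.12 and 0.12 rad and z of lever in the frame of cradle_top between 0.02 and 0.09 m and x of lever in the frame of cradle_top between -0.104 and -0.054 m and y of lever in the frame of cradle_top between -0.03 and 0.03 m and angle between the x axis of lever and the x axis of cradle_top, either way round below 0.17 rad and angle between lever's own z axis and vertical below 0.1 rad and linear speed of lever below 0.03 m/s and angular speed of lever below 0.2 rad/s and contact force between lever and stand below 0.1 N); the arm keeps its last pose, push and grip.
It fails at once if a bystander is pushed more than 40 mm or lifted (distance of any of wax_tin, knob_brass, glue_bottle, brush_mug, mallet from where it was at the start of the episode above 0.04 m).
It fails at once if a standing bystander (bottle, cup, tin) is tipped over (angle between any of glue_bottle, brush_mug, wax_tin's own z axis and vertical above 0.5 rad).
It also fails if it takes over 50 s, if anything falls off the work surface, if the arm or the gripper's body presses on something with over 40 N, if the wrist force passes 120 N, or if a joint passes its speed limit or range.

## Working session

There is one attempt and no reset: what is moved stays moved. The work goes in short steps, Python scripts to look and compute and a shell command to move; the robot and the scene stay as the last step left them, time stands still between calls to the robot, and variables do not carry over. Pictures are saved under pics/ and viewed, and the job is handed in when it is done.

```bash
mkdir -p pics; ls; python3 - <<'E'
from workcell import readout, camera, manip
import cv2,numpy as np
o=readout.get_obs()
for k,v in o.items(): print(k,np.round(v,3))
for n in ("side","top","wrist"):
    c=camera(n); cv2.imwrite(f"pics/a_{n}.png",c["pixels"][:,:,::-1])
    np.savez(f"pics/a_{n}.npz",**c)
    print(n,np.round(c["intrinsics"],1).tolist(), np.round(c.get("extrinsics",c.get("T_tool_cam")),3).tolist())
E
```

```text
pics
clock 0.0
joint_pos [-1.164  0.333 -0.065  1.461  0.022  1.35  -0.088]
joint_velocities [-0.001 -0.     0.001  0.     0.001  0.     0.   ]
tau [-1.0000e-03 -6.2546e+01  4.9000e-02 -3.9161e+01  1.6000e-02  1.0000e-02
 -0.0000e+00]
position [0.26  0.568 0.231]
ee_rot [-0.382  0.596  0.382  0.595]
ft_force [ 0.027 -0.087  0.425]
torque [-0.018  0.048 -0.02 ]
grip_width 1.0
side [[481.8, 0.0, 252.5], [0.0, 481.8, 194.9], [0.0, 0.0, 1.0]] [[-0.977, -0.212, 0.0, 0.481], [-0.121, 0.556, -0.822, 0.141], [0.174, -0.804, -0.569, 1.337], [0.0, 0.0, 0.0, 1.0]]
top [[366.5, 0.0, 254.3], [0.0, 366.5, 189.5], [0.0, 0.0, 1.0]] [[0.01, -1.0, 0.005, -0.013], [-0.983, -0.01, -0.183, 0.501], [0.183, -0.003, -0.983, 1.113], [0.0, 0.0, 0.0, 1.0]]
wrist [[335.7, 0.0, 247.6], [0.0, 335.7, 190.8], [0.0, 0.0, 1.0]] [[0.001, -0.283, 0.959, -0.142], [-0.0, -0.959, -0.283, 0.071], [1.0, 0.0, -0.001, -0.001], [0.0, 0.0, 0.0, 1.0]]
```

View pics/a_top.png

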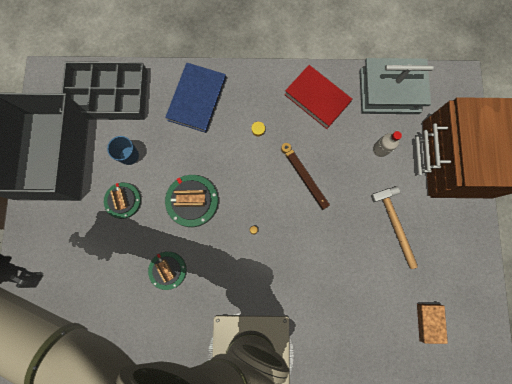

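View pics/a_side.png

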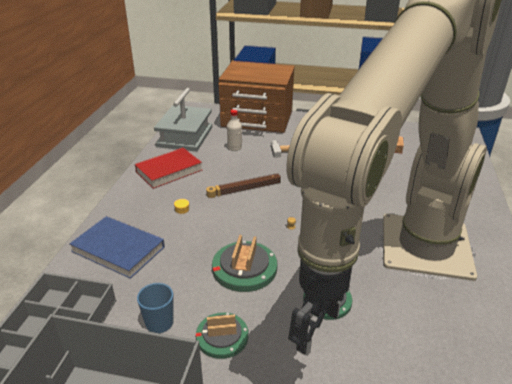

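View pics/a_wrist.png

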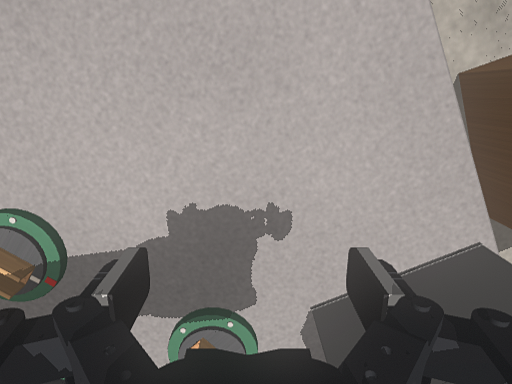

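Candidates for the stand in the top view are the large one at (191,200) and two smaller ones at (122,200) and (167,270). I choose (191,200). For the lever, the dark walnut bar runs from its brass knuckle at (287,148) to (326,207). The mallet at (400,225) is the other shaft-like thing. Next I check close crops and measure.

```bash
cat > h.py <<'E'
import numpy as np,cv2
from workcell import readout,camera,manip
from scipy.spatial.transform import Rotation as R
def world_cam(c,obs=None):
    if "extrinsics" in c: return np.linalg.inv(np.array(c["extrinsics"]))
    T=np.eye(4);T[:3,:3]=R.from_quat(obs["ee_rot"]).as_matrix();T[:3,3]=obs["position"]
    return T@np.array(c["T_tool_cam"])
def ray(uv,c,z,obs=None):
    M=world_cam(c,obs);K=np.array(c["intrinsics"])
    uv=np.atleast_2d(np.array(uv,float))
    d=(M[:3,:3]@np.linalg.inv(K)@np.c_[uv,np.ones(len(uv))].T).T
    o=M[:3,3]; return o+d*((z-o[2])/d[:,2])[:,None]
def depthpts(c,obs=None):
    M=world_cam(c,obs);K=np.array(c["intrinsics"]);r=np.array(c["range_z"])
    v,u=np.mgrid[:r.shape[0],:r.shape[1]]
    P=np.stack([(u-K[0,2])/K[0,0]*r,(v-K[1,2])/K[1,1]*r,r],-1)
    return P@M[:3,:3].T+M[:3,3]
E
python3 - <<'E'
from h import *
c=dict(np.load('pics/a_top.npz')); im=c["pixels"]
a=cv2.resize(im[165:240,150:235],None,fx=6,fy=6,interpolation=cv2.INTER_CUBIC)
b=cv2.resize(im[135:220,270:340],None,fx=4,fy=4,interpolation=cv2.INTER_CUBIC)
W=np.zeros((450,510+280,3),np.uint8);W[:a.shape[0],:510]=a;W[:b.shape[0],510:510+b.shape[1]]=b
cv2.imwrite('pics/b.png',W[:,:,::-1])
hsv=cv2.cvtColor(im,cv2.COLOR_RGB2HSV)
g=cv2.inRange(hsv,(60,80,40),(95,255,255))
n,l,s,ce=cv2.connectedComponentsWithStats(g)
for i in range(1,n):
    if s[i,4]>100:
        cs,_=cv2.findContours((l==i).astype(np.uint8),0,2);p=max(cs,key=len)[:,0,:]
        w=ray(p,c,0.025)[:,:2]; (x,y),r=cv2.minEnclosingCircle(w.astype(np.float32)); print('green',s[i],x,y,r)
h,sat,v=cv2.split(hsv)
for nm,m in (('red',cv2.inRange(hsv,(0,150,90),(6,255,255))|cv2.inRange(hsv,(174,150,90),(180,255,255))),):
    n,l,s,ce=cv2.connectedComponentsWithStats(m)
    for i in range(1,n):
        if s[i,4]>3: print(nm,s[i],ce[i],ray(ce[i],c,.025))
P=depthpts(c)
for uv in ((287,148),(307,178),(320,198),(190,192),(190,203),(258,128)): print(uv,P[uv[1],uv[0]].round(3))
print(hsv[178,307],hsv[148,287],hsv[190:210,190].tolist())
E
```

```text
green [165 175  53  52 789] 0.46863001585006714 0.19402775168418884 0.08375036716461182
green [104 183  36  35 375] 0.46663153171539307 0.416137158870697 0.0578940287232399
green [161 252  24  15 126] 0.2823902368545532 0.24427363276481628 0.040922217071056366
green [148 257  38  33 266] 0.24791273474693298 0.26085877418518066 0.05732046440243721
red [ 286   65   66   61 1989] [318.5505279   94.90648567] [[ 0.83307827 -0.22256577  0.025     ]]
red [393 131   9   8  53] [396.9245283  134.75471698] [[ 0.69475037 -0.47987946  0.025     ]]
red [177 178   5   6  18] [178.83333333 180.27777778] [[0.5326094  0.23631835 0.025     ]]
red [116 183   3   4  10] [117.  184.8] [[0.51558643 0.43480173 0.025     ]]
red [158 254   2   4   6] [158.5 255.5] [[0.29262369 0.28827037 0.025     ]]
(287, 148) [ 0.644 -0.114  0.029]
(307, 178) [ 0.544 -0.178  0.03 ]
(320, 198) [ 0.48  -0.22   0.021]
(190, 192) [0.485 0.19  0.076]
(190, 203) [0.451 0.188 0.078]
(258, 128) [ 0.712 -0.018  0.027]
[ 10 139  79] [ 20 127 143] [[16, 114, 132], [17, 130, 184], [16, 131, 156], [16, 106, 70], [14, 129, 93], [14, 132, 174], [15, 131, 192], [15, 132, 205], [15, 129, 213], [17, 122, 217], [16, 123, 219], [16, 129, 214], [14, 119, 124], [16, 119, 184], [17, 120, 195], [15, 111, 87], [12, 65, 71], [75, 6, 85], [53, 12, 83], [45, 12, 82]]
```

View pics/b.png

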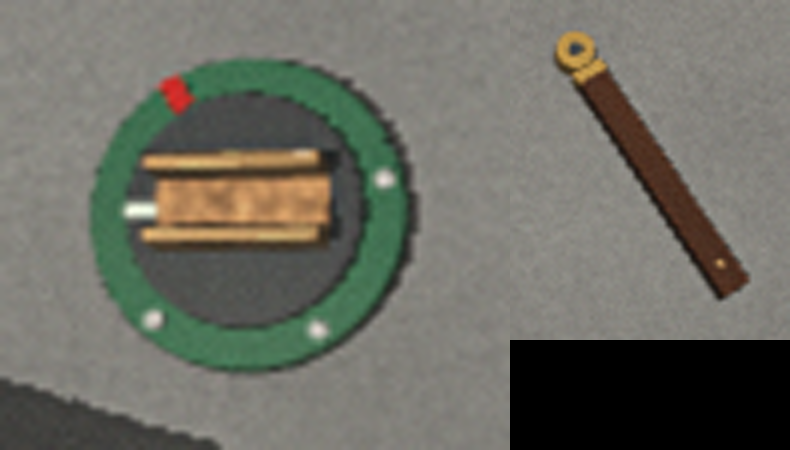

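The crop shows the 168 mm stand as the large one. Its red mark is at about (179,180), with the white pointer pointing left at about (173,200). The lever's brass end is at upper left, about (287,148).

```bash
python3 - <<'E'
from h import *
c=dict(np.load('pics/a_top.npz')); im=c["pixels"];hsv=cv2.cvtColor(im,cv2.COLOR_RGB2HSV);P=depthpts(c)
u0=np.array([.469,.194])
# green outer edge fit
g=cv2.inRange(hsv,(60,80,40),(95,255,255));g[:, :160]=0;g[235:]=0;g[:,225:]=0
p=np.argwhere(g>0)[:,::-1];w=ray(p,c,.025)[:,:2]
z=P[g>0][:,2];w=w[abs(z-.025)<.006];print('mid z',np.median(z))
h=cv2.convexHull(w.astype(np.float32))[:,0,:]
A=np.c_[2*h,np.ones(len(h))];s=np.linalg.lstsq(A,(h**2).sum(1),rcond=None)[0];cen=s[:2];print('centre',cen,'r',np.sqrt(s[2]+cen@cen))
red=np.array([.5326,.2363]);d=red-cen;print('mark',np.hypot(*d),np.degrees(np.arctan2(d[1],d[0])))
Q=P[(P[...,2]>.062)&(P[...,2]<.09)&(np.hypot(P[...,0]-cen[0],P[...,1]-cen[1])<.08)]
print(len(Q),Q.mean(0),cv2.minAreaRect(Q[:,:2].astype(np.float32)))
m=(hsv[...,1]<50)&(hsv[...,2]>165)&(np.hypot(P[...,0]-cen[0],P[...,1]-cen[1])<.07)
q=np.argwhere(m)[:,::-1];print(q.tolist())
if len(q):
  w=ray(q.mean(0),c,.042)[0];d=w[:2]-cen;print('ptr',w,np.hypot(*d),np.degrees(np.arctan2(d[1],d[0])))
# lever
roi=np.zeros(g.shape,bool);roi[135:220,275:340]=1
br=roi&(hsv[...,1]>100)&(P[...,2]>.012)
n,l,s,ce=cv2.connectedComponentsWithStats(br.astype(np.uint8));i=1+np.argmax(s[1:,4])
br=l==i
w=ray(np.argwhere(br)[:,::-1],c,.026)[:,:2]
print(cv2.minAreaRect(w.astype(np.float32)), np.median(P[br][:,2]))
m=w.mean(0);U,S,V=np.linalg.svd(w-m);ax=V[0]*np.sign(V[0][0]);t=(w-m)@ax;n2=np.array([-ax[1],ax[0]]);lat=(w-m)@n2
print('axis',np.degrees(np.arctan2(ax[1],ax[0])),'ext',t.min(),t.max(),t.max()-t.min(),'lat',lat.min(),lat.max())
tip=m+ax*t.max(); bal=m+ax*(t.min()+.189); bal2=m+ax*(t.max()-.063);print('bal',bal,bal2)
o=readout.get_obs();print(R.from_quat(o["ee_rot"]).as_matrix().round(3))
E
```

```text
mid z 0.025961469173459317
centre [0.4685522  0.19384944] r 0.08310556968437194
mark 0.07683860320124666 33.53621281122459
209 [0.46875919 0.19207515 0.07506848] ((0.4689524173736572, 0.19395938515663147), (0.046403881162405014, 0.08861541748046875), 1.5373289585113525)
[[171, 199], [172, 199], [173, 199], [174, 199], [175, 199], [171, 200], [172, 200], [173, 200], [174, 200], [175, 200]]
ptr [0.46687877 0.24825168 0.042     ] 0.05442796973148177 91.76188089434092
((0.5563744902610779, -0.17092902958393097), (0.24896392226219177, 0.031652599573135376), 33.640159606933594) 0.02692579789385019
axis 32.927188776783865 ext -0.12225261867725992 0.12686046709083112 0.24911308576809105 lat -0.01639972916890916 0.015252494121991625
bal [ 0.60938433 -0.13431392] [ 0.60696116 -0.13588317]
[[-0.    -0.909  0.417]
 [-0.001  0.417  0.909]
 [-1.    -0.    -0.001]]
```

```bash
python3 -m inch '[[[8,0,0],[0,-43,-32],0],[[16,0,0],[5,-86,-63],0],[[24,0,0],[10,-130,-95],0],[[32,0,0],[20,-173,-127],0],[[40,0,0],[30,-216,-158],0],[[48,0,0],[40,-259,-190],0],[[56,0,0],[45,-303,-221],0],[[64,0,0],[50,-346,-253],0],[[64,0,0],[50,-346,-253],0],[[64,0,0],[50,-346,-253],0]]' 30
cat > st.py <<'E'
from h import *
import sys
o=readout.get_obs();M=R.from_quat(o["ee_rot"]).as_matrix()
print('t',o['clock'],'p',np.round(o['position'],4),'open yaw',np.degrees(np.arctan2(M[1,2],M[0,2])).round(2),'tilt',np.round(M[:,0],3),'F',np.round(o['ft_force'],1),'T',np.round(o['torque'],2),'w',round(float(o['grip_width']),3),'q',np.round(o['joint_pos'],2))
if len(sys.argv)>=5:
    t=np.array(list(map(float,sys.argv[1:4])));y=float(sys.argv[4])
    print('shift mm',(M.T@(t-o['position'])*1000).round(1))
    Rt=np.c_[[0,0,-1],-np.cross([0,0,-1],[np.cos(np.radians(y)),np.sin(np.radians(y)),0]),[np.cos(np.radians(y)),np.sin(np.radians(y)),0]]
    print('turn',np.degrees(R.from_matrix(M.T@Rt).as_rotvec()).round(1))
E
python3 st.py 0.4687 0.1939 0.047 1.5
python3 - <<'E'
from h import *
o=readout.get_obs();c=camera("wrist");cv2.imwrite('pics/c_w.png',c["pixels"][:,:,::-1])
c=camera("top");cv2.imwrite('pics/c_t.png',c["pixels"][:,:,::-1])
E
```

```text
clock: 1.4
position: [0.4691, 0.1942, 0.1809]
ee_rot: [-0.009, 0.707, 0.009, 0.707]
ft_force: [0.2, 0.7, 0.2]
grip_width: 0.998
t 1.4 p [0.4691 0.1942 0.1809] open yaw 1.44 tilt [-0.001 -0.001 -1.   ] F [0.2 0.7 0.2] T [ 0.03  0.04 -0.01] w 0.998 q [-0.77  0.11  0.3   1.85 -0.03  1.19 -0.43]
shift mm [133.9  -0.2  -0.3]
turn [-0.1 -0.   0. ]
```

View pics/c_w.png

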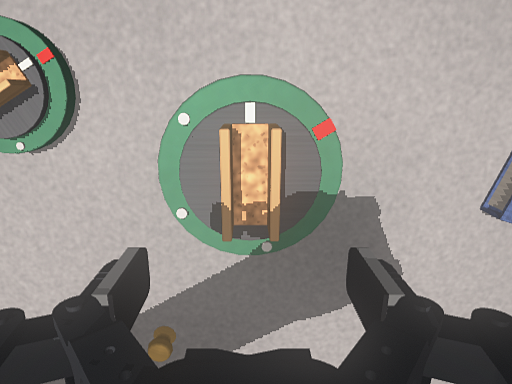

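The wrist view shows the cradle centred between the fingers at about (250,165), with the pointer at (250,112) and the mark at (323,128). I'll refine the measurements from it.

```bash
cat > meas.py <<'E'
from h import *
o=readout.get_obs();c=camera("wrist");im=c["pixels"];hsv=cv2.cvtColor(im,cv2.COLOR_RGB2HSV)
g=cv2.inRange(hsv,(60,80,60),(95,255,255));P=depthpts(c,o)
near=np.hypot(P[...,0]-.4687,P[...,1]-.194)<.1
m=(g>0)&near&(abs(P[...,2]-.025)<.006)
w=ray(np.argwhere(m)[:,::-1],c,.025,o)[:,:2];h=cv2.convexHull(w.astype(np.float32))[:,0,:]
s=np.linalg.lstsq(np.c_[2*h,np.ones(len(h))],(h**2).sum(1),rcond=None)[0];cen=s[:2];print('cen',cen.round(4),'r',np.sqrt(s[2]+cen@cen).round(4),'z',np.median(P[m][:,2]))
rd=((cv2.inRange(hsv,(0,130,90),(8,255,255))|cv2.inRange(hsv,(172,130,90),(180,255,255)))>0)&near
d=ray(np.argwhere(rd)[:,::-1].mean(0),c,.025,o)[0,:2]-cen;a=np.degrees(np.arctan2(d[1],d[0]));print('mark',rd.sum(),np.hypot(*d).round(4),a.round(2))
rr=np.hypot(P[...,0]-cen[0],P[...,1]-cen[1])
wh=((hsv[...,1]<40)&(hsv[...,2]>150)&(rr<.066)&(rr>.046)&(P[...,2]<.06))
print('ptrz',wh.sum(),np.median(P[wh][:,2]) if wh.any() else None)
if wh.any():
  d=ray(np.argwhere(wh)[:,::-1].mean(0),c,float(np.median(P[wh][:,2])),o)[0,:2]-cen;b=np.degrees(np.arctan2(d[1],d[0]));print('ptr',np.hypot(*d).round(4),b.round(2),'joint rad',np.radians(b-a).round(3))
E
python3 meas.py
```

```text
cen [0.4713 0.1955] r 0.0829 z 0.02401865228140962
mark 289 0.0746 32.54
ptrz 212 0.03743858129885286
ptr 0.0538 91.68 joint rad 1.032
```

```bash
python3 -m inch '[[[0,0,0],[35,0,1],0],[[0,0,0],[70,0,1],0],[[0,0,0],[105,0,1],0],[[0,0,0],[134,0,1],0],[[0,0,0],[134,0,1],0],[[0,0,0],[134,0,1],0]]' 30; python3 st.py
```

```text
clock: 2.3
position: [0.4702, 0.1957, 0.0481]
ee_rot: [-0.01, 0.707, 0.01, 0.707]
ft_force: [0.5, -0.1, 0.6]
grip_width: 1.002
t 2.3 p [0.4702 0.1957 0.0481] open yaw 1.59 tilt [ 0. -0. -1.] F [ 0.5 -0.1  0.6] T [ 0.01 -0.02  0.03] w 1.002 q [-0.74  0.27  0.29  1.97 -0.1   0.91 -0.37]
```

```bash
python3 -m inch '[[[0,0,0],[0,0,0],0.4],[[0,0,0],[0,0,0],0.6],[[0,0,0],[0,0,0],0.6],[[0,0,0],[0,0,0],0.6],[[0,0,0],[0,0,0],0.6]]' 30; python3 st.py
```

```text
clock: 2.92
position: [0.471, 0.1961, 0.0491]
ee_rot: [-0.009, 0.706, 0.01, 0.708]
ft_force: [-0.1, -0.7, 6.9]
grip_width: 0.533
t 2.925 p [0.471  0.1961 0.0491] open yaw 1.59 tilt [ 0.002  0.001 -1.   ] F [-0.1 -0.7  6.9] T [-0.04  0.05  0.11] w 0.533 q [-0.74  0.27  0.29  1.97 -0.1   0.91 -0.37]
```

```bash
python3 -m inch '[[[8,0,0],[0,0,0],0.6],[[16,0,0],[0,0,0],0.6],[[24,0,0],[0,0,0],0.6],[[32,0,0],[0,0,0],0.6],[[40,0,0],[0,0,0],0.6],[[48,0,0],[0,0,0],0.6],[[55,0,0],[0,0,0],0.6],[[58.6,0,0],[0,0,0],0.6],[[58.6,0,0],[0,0,0],0.6],[[58.6,0,0],[0,0,0],0.6]]'; python3 st.py
python3 - <<'E'
from h import *
c=camera("side");cv2.imwrite('pics/d_s.png',cv2.resize(c["pixels"][200:310,190:310,::-1],None,fx=5,fy=5))
c=camera("top");cv2.imwrite('pics/d_t.png',cv2.resize(c["pixels"][150:250,140:260,::-1],None,fx=5,fy=5))
E
```

```text
clock: 4.18
position: [0.4712, 0.196, 0.0492]
ee_rot: [0.338, 0.621, -0.336, 0.622]
ft_force: [2.7, 0.1, -2.0]
grip_width: 0.533
t 4.175 p [0.4712 0.196  0.0492] open yaw -56.93 tilt [ 0.003  0.001 -1.   ] F [ 2.7  0.1 -2. ] T [-0.4  -0.55 -0.04] w 0.533 q [-0.88  0.28  0.45  1.98 -0.15  0.91 -1.35]
```

View pics/d_s.png

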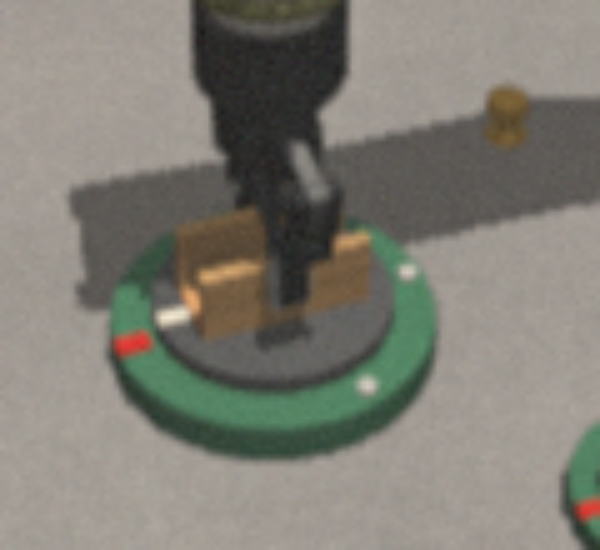

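The pointer at crop (172,316) now faces the mark at (132,345). I'll open, rise straight up and measure.

```bash
python3 -m inch '[[[0,0,0],[0,0,0],0],[[0,0,0],[0,0,0],0],[[0,0,0],[0,0,0],0],[[0,0,0],[0,0,0],0],[[0,0,0],[-35,0,0],0],[[0,0,0],[-75,0,0],0],[[0,0,0],[-115,0,0],0],[[0,0,0],[-132,0,0],0],[[0,0,0],[-132,0,0],0],[[0,0,0],[-132,0,0],0]]'; python3 meas.py;python3 st.py .608 -.135 .2 -56.8
python3 - <<'E'
from h import *
c=camera("wrist");cv2.imwrite('pics/e_w.png',c["pixels"][:,:,::-1])
E
```

```text
clock: 5.52
position: [0.4702, 0.1956, 0.1797]
ee_rot: [0.337, 0.621, -0.337, 0.622]
ft_force: [-0.2, 0.2, -0.3]
grip_width: 1.0
cen [0.472  0.1952] r 0.083 z 0.024013711818711703
mark 311 0.0748 32.5
ptrz 195 0.03754081001684162
ptr 0.0537 33.07 joint rad 0.01
t 5.575 p [0.4701 0.1955 0.1796] open yaw -56.95 tilt [ 0.    -0.001 -1.   ] F [ 0.6 -0.4  0.5] T [ 0.02 -0.01 -0.03] w 0.998 q [-0.93  0.11  0.47  1.86 -0.05  1.19 -1.43]
shift mm [-20.2 -64.7 352.3]
turn [-0.1  0.   0. ]
```

View pics/e_w.png

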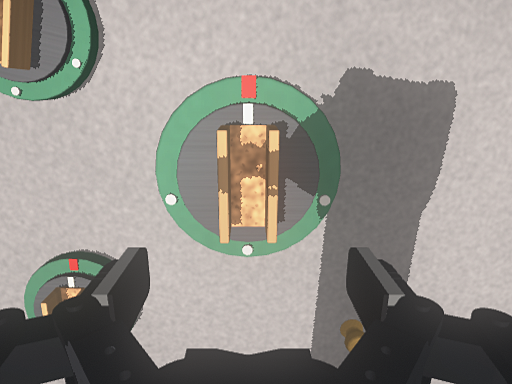

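The white pointer at (248,113) is in line with the red mark at (249,87), and the joint measures about 0.01 rad. Next is the lever.

```bash
python3 -m inch '[[[0,0,0],[0,-8,44],0],[[0,0,0],[0,-16,88],0],[[0,0,0],[0,-24,132],0],[[0,0,0],[0,-32,176],0],[[0,0,0],[0,-40,220],0],[[0,0,0],[0,-48,264],0],[[0,0,0],[0,-57,308],0],[[0,0,0],[0,-65,352],0],[[0,0,0],[0,-65,352],0],[[0,0,0],[0,-65,352],0]]' 
cat > lev.py <<'E'
from h import *
o=readout.get_obs();c=camera("wrist");im=c["pixels"];cv2.imwrite('pics/f_w.png',im[:,:,::-1]);hsv=cv2.cvtColor(im,cv2.COLOR_RGB2HSV);P=depthpts(c,o)
m=(P[...,2]>.021)&(P[...,2]<.031)&(np.hypot(P[...,0]-.56,P[...,1]+.165)<.18)&(hsv[...,1]>80)
n,l,s,ce=cv2.connectedComponentsWithStats(m.astype(np.uint8));i=1+np.argmax(s[1:,4]);m=l==i;print(s[i])
w=ray(np.argwhere(m)[:,::-1],c,.026,o)[:,:2]
(cx,cy),wh,a=cv2.minAreaRect(w.astype(np.float32));print('rect',cx,cy,wh,a)
dk=m&(hsv[...,2]<115);dk=cv2.erode(dk.astype(np.uint8),np.ones((3,3)))>0
wd=ray(np.argwhere(dk)[:,::-1],c,.026,o)[:,:2]
mm=wd.mean(0);V=np.linalg.svd(wd-mm,full_matrices=False)[2][0];V*=np.sign(V[0]);nn=np.array([-V[1],V[0]])
t=(w-mm)@V;la=(wd-mm)@nn
print('ang',np.degrees(np.arctan2(V[1],V[0])),'t',t.min(),t.max(),'wood width',la.min(),la.max())
mid=mm+nn*(la.min()+la.max())/2
print('bal from brass tip',mid+V*(t.max()-.063),'mean z',np.median(P[m][:,2]))
E
python3 lev.py; python3 st.py
```

```text
clock: 6.88
position: [0.6073, -0.1345, 0.1789]
ee_rot: [0.337, 0.622, -0.337, 0.621]
ft_force: [0.2, 1.2, 0.4]
grip_width: 1.001
[ 233  100   36  244 5655]
rect 0.5596169829368591 -0.16999956965446472 (0.2483665645122528, 0.0302337147295475) 33.05984115600586
ang 30.361205250937076 t -0.14492518955662043 0.10381257983751772 wood width -0.01214174201187791 0.014086481313206153
bal from brass tip [ 0.61200817 -0.13847124] mean z 0.02515182763053264
t 6.925 p [ 0.6074 -0.1338  0.1792] open yaw -56.89 tilt [-0.001 -0.    -1.   ] F [-0.6  0.9  0.5] T [-0.07  0.06 -0.05] w 1.007 q [-0.38  0.41  0.69  1.57 -0.27  1.26 -0.65]
```

View pics/f_w.png

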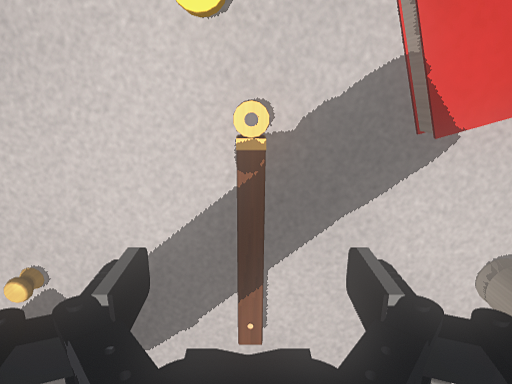

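The view shows the knuckle at (251,119), the shaft running vertically to (250,345), and no bystander within the finger span. I'll descend to the lever.

```bash
python3 -m inch '[[[0,0,0],[45,1,2],0],[[0,0,0],[90,1,2],0],[[0,0,0],[130,1,2],0],[[0,0,0],[160,1,2],0],[[0,0,0],[176,1,2],0],[[0,0,0],[176,1,2],0],[[0,0,0],[176,1,2],0]]'; python3 st.py 0.610 -.1355 .003 -56.9
```

```text
clock: 7.8
position: [0.6101, -0.1349, 0.0045]
ee_rot: [0.337, 0.621, -0.337, 0.622]
ft_force: [0.1, -0.7, 0.0]
grip_width: 0.998
t 7.8 p [ 0.6101 -0.1349  0.0045] open yaw -56.87 tilt [ 0.001 -0.    -1.   ] F [ 0.1 -0.7  0. ] T [-0.03 -0.01 -0.02] w 0.998 q [-0.31  0.62  0.59  1.7  -0.41  0.95 -0.55]
shift mm [ 1.5 -0.4  0.4]
turn [ 0.  0. -0.]
```

```bash
python3 -m inch '[[[0,0,0],[0,0,0],0.5],[[0,0,0],[0,0,0],0.9],[[0,0,0],[0,0,0],0.9],[[0,0,0],[0,0,0],0.9],[[0,0,0],[0,0,0],0.9],[[0,0,0],[0,0,0],0.9]]' 60; python3 st.py
```

```text
clock: 8.55
position: [0.6105, -0.1351, 0.005]
ee_rot: [0.337, 0.621, -0.336, 0.622]
ft_force: [-0.8, -0.0, 5.7]
grip_width: 0.286
t 8.55 p [ 0.6105 -0.1351  0.005 ] open yaw -56.87 tilt [ 0.002 -0.    -1.   ] F [-0.8 -0.   5.7] T [0.04 0.18 0.03] w 0.286 q [-0.31  0.61  0.59  1.7  -0.41  0.95 -0.55]
```

```bash
python3 -m inch '[[[0,0,0],[-10,0,0],0.9],[[0,0,0],[-25,0,0],0.9],[[0,0,0],[-45,0,0],0.9],[[0,0,0],[-70,0,0],0.9],[[0,0,0],[-100,0,0],0.9],[[0,0,0],[-130,0,0],0.9],[[0,0,0],[-145,0,0],0.9],[[0,0,0],[-145,0,0],0.9],[[0,0,0],[-145,0,0],0.9]]'; python3 st.py 0.4703 .1948 .15 -57
python3 - <<'E'
from h import *
c=camera("wrist");cv2.imwrite('pics/g_w.png',c["pixels"][:,:,::-1])
c=camera("side");cv2.imwrite('pics/g_s.png',c["pixels"][:,:,::-1])
E
```

```text
clock: 9.68
position: [0.6096, -0.1348, 0.1489]
ee_rot: [0.337, 0.622, -0.337, 0.622]
ft_force: [0.6, 0.3, -3.6]
grip_width: 0.289
t 9.675 p [ 0.6096 -0.1348  0.1489] open yaw -56.87 tilt [ 0.  0. -1.] F [ 0.6  0.3 -3.6] T [0.06 0.03 0.05] w 0.289 q [-0.37  0.45  0.68  1.6  -0.29  1.2  -0.63]
shift mm [  -1.1   63.5 -352.1]
turn [ 0.1  0.  -0. ]
```

View pics/g_w.png

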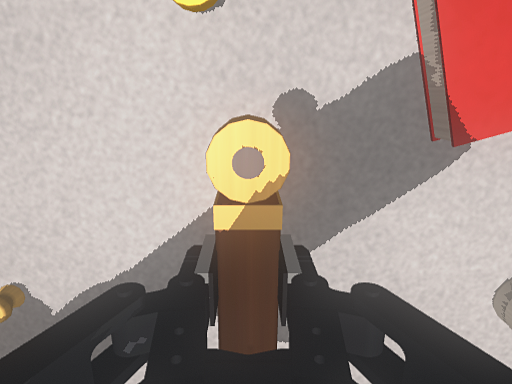

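View pics/g_s.png

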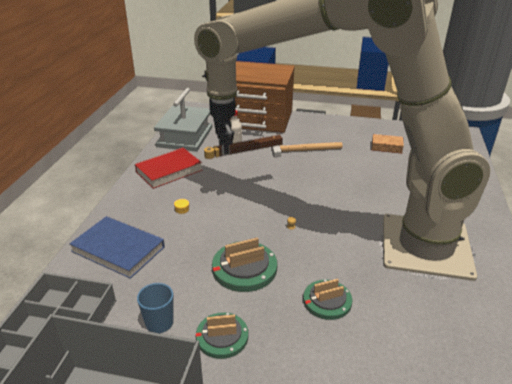

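The lever is held and looks level, with the knuckle at (248,162) in the wrist view. Now I check where along the shaft the grip sits and whether it is level.

```bash
cat > grip.py <<'E'
from h import *
o=readout.get_obs();c=camera("wrist");im=c["pixels"];hsv=cv2.cvtColor(im,cv2.COLOR_RGB2HSV)
r=np.array(c["range_z"]);K=c["intrinsics"];T=np.array(c["T_tool_cam"])
v,u=np.mgrid[:384,:512];P=np.stack([(u-K[0,2])/K[0,0]*r,(v-K[1,2])/K[1,1]*r,r],-1)@T[:3,:3].T+T[:3,3]
m=(r>0)&(P[...,0]<.0)&(P[...,0]>-.06)&(P[...,1]>.025)&(abs(P[...,2])<.02)
n,l,s,ce=cv2.connectedComponentsWithStats(m.astype(np.uint8));i=1+np.argmax(s[1:,4]);m=l==i
Q=P[m];Q=Q[Q[:,0]<np.percentile(Q[:,0],85)]
print(len(Q),'x top',np.percentile(Q[:,0],[5,50,95]).round(4),'y tip',np.percentile(Q[:,1],99.8).round(4),'-> grip x in lever',(0.142-np.percentile(Q[:,1],99.8)).round(4))
A=np.c_[Q[:,1],np.ones(len(Q))];print('pitch rad',np.linalg.lstsq(A,Q[:,0],rcond=None)[0])
for a,b in((.03,.036),(.05,.06),(.065,.075)):
  k=(Q[:,1]>a)&(Q[:,1]<b);print(a,k.sum(),Q[k].mean(0).round(4))
E
python3 grip.py
```

```text
6065 x top [-0.0212 -0.0201 -0.0193] y tip 0.0624 -> grip x in lever 0.0796
pitch rad [ 0.00321983 -0.02031948]
0.03 574 [-0.0201  0.0331  0.0011]
0.05 1827 [-0.0201  0.0547  0.0012]
0.065 0 [nan nan nan]grip.py:11: RuntimeWarning: Mean of empty slice.
  k=(Q[:,1]>a)&(Q[:,1]<b);print(a,k.sum(),Q[k].mean(0).round(4))
  ret = um.true_divide(
```

```bash
python3 -m inch '[[[0,0,0],[0,4,-20],0.9],[[0,0,0],[0,11,-60],0.9],[[0,0,0],[0,19,-105],0.9],[[0,0,0],[0,27,-150],0.9],[[0,0,0],[0,35,-195],0.9],[[0,0,0],[0,43,-240],0.9],[[0,0,0],[0,51,-285],0.9],[[0,0,0],[0,58,-325],0.9],[[0,0,0],[0,63,-352],0.9],[[0,0,0],[0,63,-352],0.9]]'; python3 st.py 0.4703 .1948 .132 -57; python3 grip.py
python3 - <<'E'
from h import *
for n in ('top','side','wrist'):
  c=camera(n);cv2.imwrite(f'pics/i_{n}.png',c["pixels"][:,:,::-1])
E
```

```text
clock: 11.08
position: [0.4689, 0.1964, 0.1483]
ee_rot: [0.335, 0.623, -0.336, 0.622]
ft_force: [-0.2, -1.1, -2.7]
grip_width: 0.287
t 11.075 p [0.4689 0.1964 0.1483] open yaw -56.65 tilt [-0.001 -0.    -1.   ] F [-0.2 -1.1 -2.7] T [-0.06 -0.05 -0.01] w 0.287 q [-0.97  0.14  0.53  1.9  -0.08  1.12 -1.4 ]
shift mm [16.3  0.3  2.1]
turn [ 0.3 -0.   0. ]
6067 x top [-0.0212 -0.0202 -0.0194] y tip 0.0624 -> grip x in lever 0.0796
pitch rad [ 0.00319544 -0.02039151]
0.03 558 [-0.0202  0.0331  0.0013]
0.05 1806 [-0.0202  0.0546  0.0013]
0.065 0 [nan nan nan]grip.py:11: RuntimeWarning: Mean of empty slice.
  k=(Q[:,1]>a)&(Q[:,1]<b);print(a,k.sum(),Q[k].mean(0).round(4))
  ret = um.true_divide(
```

View pics/i_side.png

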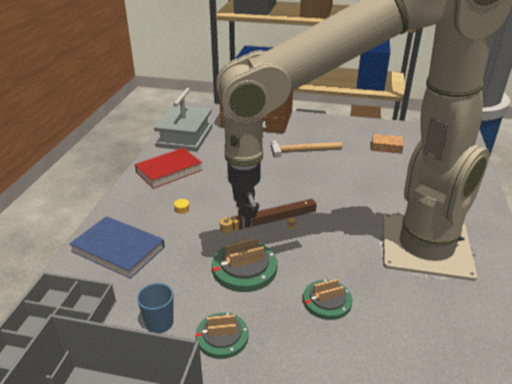

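View pics/i_top.png

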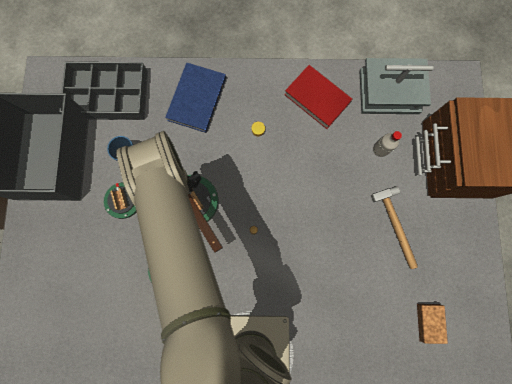

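The lever is held level over the large stand, with its brass end toward the mark. The grip reads 79.6 mm along the lever. I'll lower it 16 mm to leave about 50 mm of clearance, then let it settle.

```bash
python3 -m inch '[[[0,0,0],[4,0,1],0.9],[[0,0,0],[8,0,2],0.9],[[0,0,0],[12,0,2],0.9],[[0,0,0],[16,0,2],0.9],[[0,0,0],[16,0,2],0.9],[[0,0,0],[16,0,2],0.9],[[0,0,0],[16,0,2],0.9],[[0,0,0],[16,0,2],0.9],[[0,0,0],[16,0,2],0.9],[[0,0,0],[16,0,2],0.9]]'; python3 st.py 0.4703 .1948 .132 -57; python3 grip.py 2>/dev/null
python3 - <<'E'
from h import *
o=readout.get_obs();print(np.abs(o['joint_velocities']).max())
for n in ('wrist','side'):
  c=camera(n);im=c["pixels"][:,:,::-1]
  if n=='side': im=cv2.resize(im[180:310,180:340],None,fx=4,fy=4)
  cv2.imwrite(f'pics/j_{n}.png',im)
E
```

```text
clock: 12.52
position: [0.4715, 0.1915, 0.1327]
ee_rot: [0.337, 0.621, -0.337, 0.622]
ft_force: [-0.4, 0.2, -3.2]
grip_width: 0.292
t 12.525 p [0.4715 0.1915 0.1327] open yaw -56.97 tilt [ 0.    -0.001 -1.   ] F [-0.4  0.2 -3.2] T [ 0.04 -0.01 -0.  ] w 0.292 q [-0.96  0.16  0.53  1.91 -0.09  1.09 -1.39]
shift mm [ 0.7  0.8 -3.5]
turn [0. 0. 0.]
6069 x top [-0.0213 -0.0202 -0.0194] y tip 0.0624 -> grip x in lever 0.0796
pitch rad [ 0.004833   -0.02046567]
0.03 569 [-0.0202  0.033   0.0011]
0.05 1821 [-0.0202  0.0546  0.0013]
0.065 0 [nan nan nan]
0.0020595065277249657
```

View pics/j_wrist.png

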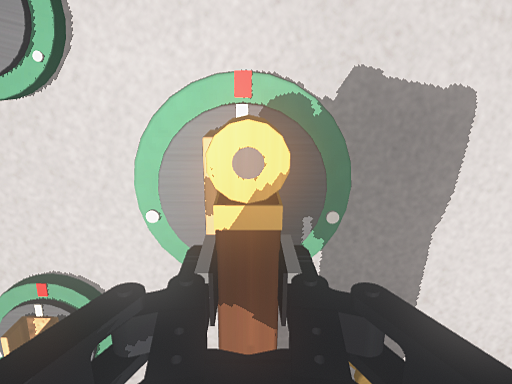

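View pics/j_side.png

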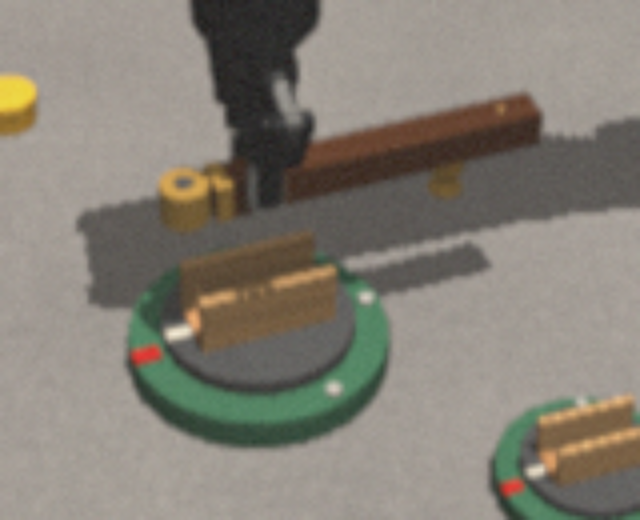

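The pointer at (241,110) still faces the mark at (243,84). The lever lies along that line, about 50 mm above the cheeks, and the TCP is within 4 mm of the axis and not moving. Everything is within limits, so I hand in.

```bash
python3 -c "
from workcell import manip
print(manip.hand_in())"
```

```text
the job is handed in; nothing more can be done
None
```

I turned the cradle on the largest stand by about 58° to the red mark and let go. I then picked up the lever at its balance point and handed in while holding it level above the cradle. The hand-in gives no verdict.

Last checks before handing in:

| Check | Reading | Limit |
|---|---|---|
| Cradle angle, measured just after release | about 0.01 rad | ±0.12 rad |
| Grip point along the lever | about 79.6 mm | 58–100 mm |
| Lever tilt along the shaft | below 0.01 rad | 0.1 rad |
| Underside above the cheeks | about 50 mm | 20–90 mm |
| Gripper from the turning axis | about 4 mm | 25 mm (balance point from the middle) |
| Shaft to groove line | within about 1° (0.02 rad) | 0.17 rad |
| Fastest joint speed | about 0.002 rad/s | lever itself: 0.2 rad/s and 0.03 m/s |

- **Cradle angle:** I did not re-measure it at the end. The last wrist picture still shows the pointer in line with the mark.
- **Camera disagreement:** The top and wrist cameras differed by 2–4 mm on the stand and lever positions. I worked from values between the two, well inside the tolerances.
- **Bystanders:** I moved well clear of all five and saw none disturbed in the pictures, but I did not measure their positions.
- **Time:** The clock read about 12.5 s of the 50 s allowed.

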